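# Clamp a chromatography column in a quick-release bench vise

## Task

Take the short, thick steel column out of the cradle and lay it across the ways of the vise, between the jaws, so that the jaws will bear on the middle of its plain tube and its big hexagonal end nut sticks out on the right-hand side as seen from the vise's handle. Then squeeze the quick-release lever to slide the moving jaw up to the column, let the lever go, and turn the crank handle clockwise until the column is firmly clamped, a good half turn after the jaws have bitten. Leave the two slim columns, the tools, glassware and everything else on the bench where they are.

Things in the scene. Friction and masses are not known exactly. Their poses are not given: they have to be found in the camera images.
- vise: Grey quick-release bench vise bolted down on a swivel base 164 mm across. Origin at bench level on the swivel axis. x level along the screw, from handle to fixed jaw; z up; -y is the right-hand side for someone at the handle facing the jaws. Two level ways, tops at z = 108 mm, each 24 mm wide at y = +-29 (open slot between), from x = -165 to the fixed jaw; front block at x = -171 to -149, top 111.
- fixed_face (a point): Foot of the fixed jaw's gripping face, at its middle, at the level of the ways (108 mm above the bench), at x = +75 mm in the vise frame; axes as the vise. The face is flat, upright, 90 mm wide, its top 45 mm above the ways; the block behind it is 42 mm thick.
- jaw: Moving jaw; axes as the vise. Origin: foot of its gripping face, at the middle, level with the tops of the ways. Slides only along x: gap between the faces = 75 mm - its x in the vise frame; starts at 90 to 103 (nearly fully open). Plate 90 wide, 28 thick, top 46 above the ways; behind it a low saddle (top 17 above the ways, to x = -117 in its frame). Locked to the screw, wherever it stands, unless the lever is squeezed.
- horn_top (a point): Top centre of the thumb horn, a fixed upright on the jaw's saddle at x = -68 mm in the jaw's frame, top 57 mm above the ways; 12 mm thick along x, 34 mm wide. Clear space for a finger between horn and jaw plate: 34 mm. Lever squeezed, about 2 N slides the jaw either way.
- lever (a joint): Quick-release lever behind the horn, swinging about a cross pin: 0 rad free (upright; it rests within 0.05 of 0), 0.15 fully squeezed towards the horn; the half-nut is off the screw above about 0.09; let go, a spring returns it and the jaw locks. About 11 N at its tip squeezes it fully. Steel, 9 mm thick and 30 wide at the top. Pinch it against the horn, fingers closing along the vise's x: 39 to 44 mm over both when free, 25 squeezed.
- lever_tip (a point): Point in the middle of the lever, 53 mm above the ways (the top end is at 62) and 93 mm above its pivot; with the lever upright at x = -96 mm in the jaw's frame. It moves with lever and jaw.
- screw (a joint): Angle of screw and crank handle, rad; starts at 0 to 3.1, grows when turned clockwise as seen from the handle end, which tightens: 8 mm of jaw travel a turn (2 mm a quarter turn) with the lever free. Once the column is gripped between both jaws each quarter turn adds about 30 N of clamping force. Turning takes about 0.2 N m, 0.3 when tight; it stays where it is left.
- crank_hub (a point): Point on the screw axis in line with the middle of the crank's grip, 88 mm above the bench, at x = -224 mm in the vise frame. The crank arm (8 mm thick) lies in the upright plane across the screw at x = -199 to -191, its hub is 26 mm in diameter, reaching to x = -201.
- grip_mid (a point): Middle of the crank's grip: a black round bar, 18 mm in diameter, 44 mm long, lying parallel to the screw on the handle side of the arm and turning freely on its pin, 45 mm from the screw axis. It can be held from above, fingers closing along the vise's y, and led round its circle without turning the hand. At screw angle 0 it is level with the axis on the left (+y), at 1.57 straight above, at 3.14 on the right.
- column: The short, thick steel column, 0.45 to 0.85 kg. Plain tube 30 mm in diameter, 140 mm long between its fittings. Origin: centre of the tube, on its axis; x along the axis to the hexagonal nut (40 mm across flats, 34 long). Other end: round cap, 38 mm in diameter, 22 long. Overall 212 mm. Axis 62 mm above the bench in the cradle, 123 mm when lying on the ways, where it can roll.
- column_nut (a point): Centre of the column's hexagonal nut, on the axis, 87 mm from the column's centre.
- cradle: Fixed white column cradle. Origin: centre of its underside; x along the columns. Base plate 150 x 206 x 12 mm; two saddle plates 10 mm thick at x = +-50 mm with open V rests at y = -66, 0 and +66 (V bottoms 45 mm above the bench, crests 61). Three columns lie in it in any order, nuts to +x; between the saddles there is free depth to the base plate.
- slim_a: Slim steel column, bystander in the cradle: tube 16 mm in diameter, round end nuts of 23 mm, 244 mm long (260 with ports). Origin: its centre, on the axis, 54 mm above the bench.
- slim_b: The other slim column, same as slim_a.
- wrench: Bystander: steel wrench 190 mm long, flat on the bench to the right of the vise. Origin on its underside.
- driver: Bystander: screwdriver 170 mm long, wooden handle, on the bench between cradle and vise. Origin on its underside.
- jar: Bystander: amber jar, 52 mm in diameter, 62 mm tall, to the right of the vise's handle. Origin: centre of its underside.
- beaker: Bystander: glass beaker, 68 mm in diameter, 88 mm tall, to the right of the vise's jaws. Origin: centre of its underside.
- washbottle: Bystander: white wash bottle, 68 mm in diameter, 200 mm tall, on the outer side of the cradle. Origin: centre of its underside.
There are look-alikes about, which are no part of the job. Leave any brown or red look-alike of the column alone.

How it is judged:
On the way, in this order (a step that is already met when the one before it is completed fails the run):
1. the column lies on the ways between the open jaws, the middle of its tube between them, hexagonal nut to the right, let go (y of column in the frame of vise between -0.022 and 0.022 m and y of column_nut in the frame of vise below -0.05 m and z of column in the frame of vise between 0.116 and 0.131 m and x of column in the frame of jaw above 0.012 m and x of column in the frame of vise below 0.064 m and angle between the x axis of column and the y axis of vise, either way round below 0.25 rad and contact force between the fingers and column below 0.3 N), for 0.2 s.
2. with the quick-release lever squeezed, the moving jaw is brought up to the column (gap between the jaw faces under 34 mm) (value of joint lever above 0.08 rad and x of jaw in the frame of vise above 0.041 m), for 0.05 s.
3. the lever is let go, the jaw staying up to the column (value of joint lever below 0.05 rad and x of jaw in the frame of vise above 0.041 m and contact force between the fingers and jaw below 0.5 N), for 0.1 s.
4. the screw is turned until the jaw presses on the column with more than 40 N (contact force between jaw and column above 40 N), for 0.2 s.
At the end, for the whole second after the job is handed in: Column across the vise, gripped with over 40 N: tube centre within 22 mm of the jaws' middle, in line with them within 0.06 rad, axis 116 to 131 mm above the bench, hexagonal nut on the right seen from the handle; lever free (under 0.05 rad), column at rest (y of column in the frame of vise between -0.022 and 0.022 m and y of column_nut in the frame of vise below -0.05 m and z of column in the frame of vise between 0.116 and 0.131 m and angle between the x axis of column and the y axis of vise, either way round below 0.06 rad and contact force between jaw and column above 40 N and value of joint lever below 0.05 rad and linear speed of column below 0.01 m/s); the robot touches nothing.
It fails at once if the column falls from the cradle or the vise (height (world z) of column below 0.045 m).
It fails at once if a slim column is moved by more than 30 mm (distance of any of slim_a, slim_b from where it was at the start of the episode above 0.03 m).
It fails at once if the wrench or screwdriver is moved by more than 30 mm (distance of any of wrench, driver from where it was at the start of the episode above 0.03 m).
It fails at once if the jar, beaker or wash bottle is moved by more than 30 mm or tipped (distance of any of jar, beaker, washbottle from where it was at the start of the episode above 0.03 m or angle between any of jar, beaker, washbottle's own z axis and vertical above 0.35 rad).
It also fails if it takes over 72 s, if anything falls off the work surface, if the arm or the gripper's body presses on something with over 40 N, if the wrist force passes 120 N, or if a joint passes its speed limit or range.

## Robot

A 6-joint arm with a two-finger parallel gripper is mounted at the origin on the work surface. World frame = base frame: x ahead of the robot, y to its left, z up, the work surface at z = 0. Lengths are in m, angles in rad, forces in N, time in s.
With the tool pointing down it reaches from about 0.275 to 1 m from the base axis. Payload 8.4 kg.
Tool frame: the origin (TCP) lies on the centre line of the jaws, within the pads' length; the fingertips stand 17 mm ahead of it and the grasp point (between the pads) lies 2 mm behind it (bot.tcp_to_tips is the z of the fingertips in the tool frame, in m); z points along the fingers, y is the line along which they close (so a half turn about z gives the same grasp; the last joint's range is limited). The gripper opens to 85 mm and grips with 20 to 120 N. Pads are 22 mm wide; open, the fingers measure 114 mm over their backs; the gripper's body (76 mm by 85 mm) begins 54 mm behind the grasp point. The pads swing forward as they close: fully open they stand 13 mm farther back than shut.
Start: joints at [-1.203, 0.353, 1.633, -0, 1.155, -0.002], TCP at [0.226, -0.583, 0.248] pointing down, gripper open.
Joint ranges: [-2.63, 2.63], [-0.92, 2.1], [0.06, 2.66], [-1.3, 4.44], [0, 2.69], [-3.02, 3.02]. Speed limits (rad/s): [2.22, 2.22, 2.79, 3.14, 3.14, 3.14].

## Interface

Orientations are given as a unit quaternion [x, y, z, w].
In Python, from workcell import bot, hand, kinematics, get_obs, vision, hand_in gives the robot as it stands. The module is installed in compiled form; this text tells all that it offers. Calls block until the motion is done:
- bot.reach(position, orientation): joint-space move of the TCP to a pose.
- bot.servo_line(position, ori=None, velocity=0.15): straight line of the TCP; ori=None keeps the orientation; velocity is the mean speed in m/s.
- bot.goto_joints(angles): joint-space move.
- hand.move_gripper(opening, strength=None): finger opening in m; strength is the grip in N (None keeps the last); returns when the fingers have stopped.
- bot.dwell(seconds).
- kinematics.solve_ik(position, orientation): joint angles nearest the present ones, or None.
- get_obs(): the state.
- vision.read_camera(name): name is "side" or "top"; returns a dict with "frame" (400x640x3 uint8, red, green, blue), "intrinsics" (3x3 intrinsics, pixels), "view" (4x4, takes a point from world to camera coordinates). Camera axes: x right, y down, z forward; pixel columns grow to the right and rows downward; lengths in m; the calibration is good to about 2 mm. A picture is of the moment at which its call begins. There is no depth.
A pose or a line that the arm cannot do raises bot.IKError and nothing moves.
- hand_in(): hands the job in; it is judged then, once.
The state is a dict: "time_s": time; "joint_pos": joint angles; "joint_vel": joint speeds; "joint_efforts": joint torques, N m; "position": TCP position; "orientation": TCP orientation; "wrist_force": force on the tool from outside, world axes, zero at the start; "ft_torque": the same for the moment, N m; "gripper_width": finger opening in m; "grip_force": force on a finger pad.
Only numpy, scipy, OpenCV 4.12 (cv2) and the standard library are available. Lean on these libraries where they do the work, as an engineer would, in place of code of your own. Each camera call takes 0.05 s, during which the arm holds its last target. There are 200 camera calls.

## Working session

There is one attempt and no reset: what is moved stays moved. The work goes in short steps, each a Python script; the robot and the scene stay as the last script left them, time stands still between calls to the robot, and variables do not carry over. Pictures are saved under pics/ and viewed, at most 10 in all, crops included, and the job is handed in when it is done.

```bash
mkdir -p pics
python3 - <<'E'
from workcell import *
import cv2,numpy as np
for n in("top","side"):
    d=vision.read_camera(n); cv2.imwrite(f"pics/{n}0.png",cv2.resize(d["frame"][:,:,::-1],(800,500),interpolation=cv2.INTER_CUBIC))
    np.savez(f"{n}.npz",**d); print(n,d["intrinsics"].round(1).tolist(),d["view"].round(3).tolist())
print(get_obs())
E
```

```text
top [[461.6, 0.0, 326.1], [0.0, 461.6, 201.8], [0.0, 0.0, 1.0]] [[0.025, -1.0, 0.001, 0.107], [-0.996, -0.025, -0.086, 0.54], [0.086, 0.001, -0.996, 1.528], [0.0, 0.0, 0.0, 1.0]]
side [[470.9, 0.0, 316.5], [0.0, 470.9, 199.1], [0.0, 0.0, 1.0]] [[-0.849, -0.529, -0.005, 0.532], [-0.379, 0.614, -0.693, 0.192], [0.369, -0.586, -0.721, 1.311], [0.0, 0.0, 0.0, 1.0]]
{'time_s': 0.1, 'joint_pos': array([-1.20338370e+00,  3.53613246e-01,  1.63406338e+00, -2.69496007e-07,
        1.15519068e+00, -2.42550845e-03]), 'joint_vel': array([ 5.88047406e-04, -9.67613905e-04, -1.47358769e-03, -6.84920104e-04,
       -2.38173514e-04,  7.87381938e-05]), 'joint_efforts': array([ 1.32182482e-03, -6.06355548e+01, -3.42818499e+01,  5.22542905e-05,
        3.86002226e-03, -6.19543712e-06]), 'position': array([ 0.22575422, -0.58236719,  0.24761373]), 'orientation': array([ 9.82950925e-01,  1.83867000e-01, -1.15785286e-04, -6.26724176e-04]), 'wrist_force': array([-0.18445204, -0.18861198, -0.1494158 ]), 'ft_torque': array([-0.00338288, -0.01591579,  0.00374986]), 'grip_force': 0.0, 'gripper_width': 0.0856156161185313}
```

View pics/top0.png

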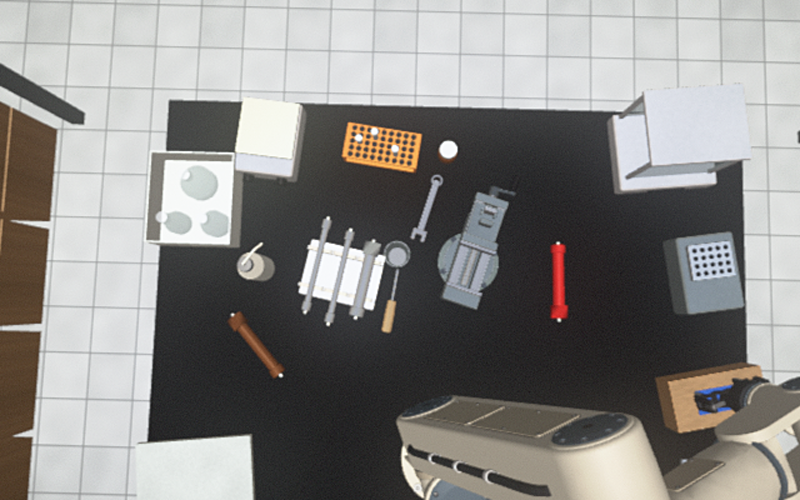

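View pics/side0.png

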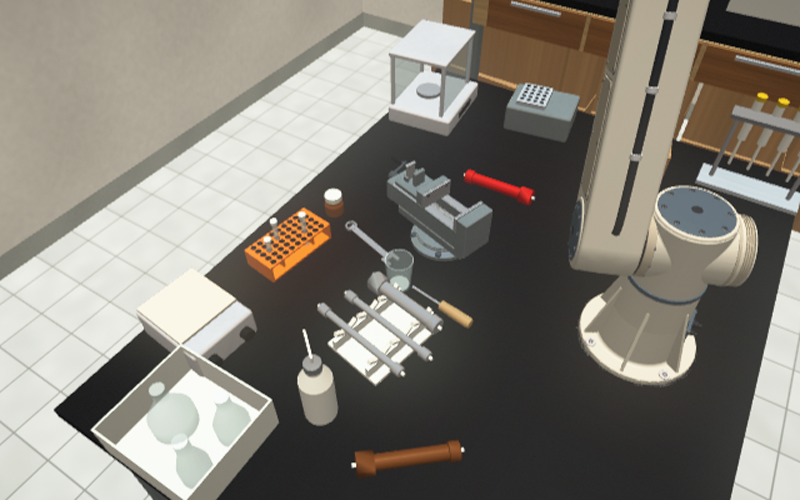

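The top view shows candidates for the column: grey thick one in the cradle (367,280), slim ones (317,265) and (339,277), red look-alike (559,280), brown look-alike (257,345). I choose the grey one in the cradle, with its nut at the far end (373,247). The vise's handle end is far from the robot, at (500,190).

Run:
```python
import cv2,numpy as np
f=np.load("top.npz")["frame"][:,:,::-1]
c=f[140:270,230:415]; cv2.imwrite("pics/topc.png",cv2.resize(c,None,fx=4.3,fy=4.3,interpolation=cv2.INTER_CUBIC))
f=np.load("side.npz")["frame"][:,:,::-1]
c=f[115:275,250:400]; cv2.imwrite("pics/sidec.png",cv2.resize(c,None,fx=3.7,fy=3.7,interpolation=cv2.INTER_CUBIC))
```

```text
(no output)
```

View pics/topc.png

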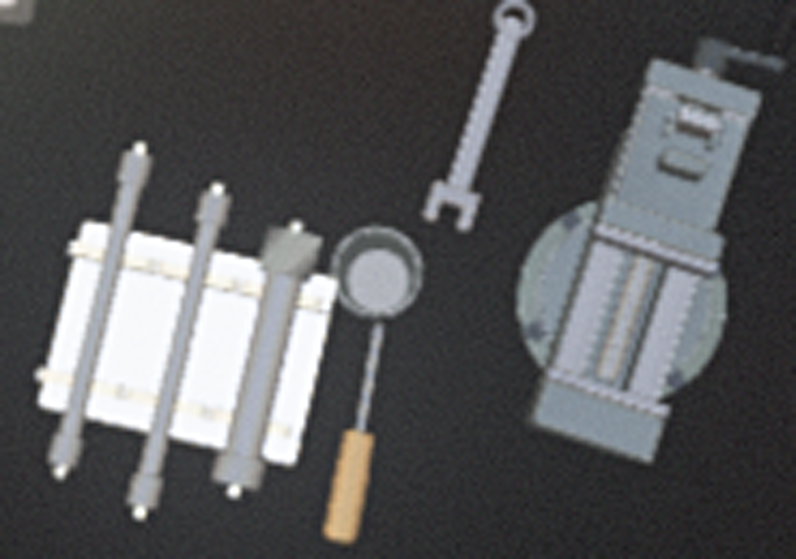

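View pics/sidec.png

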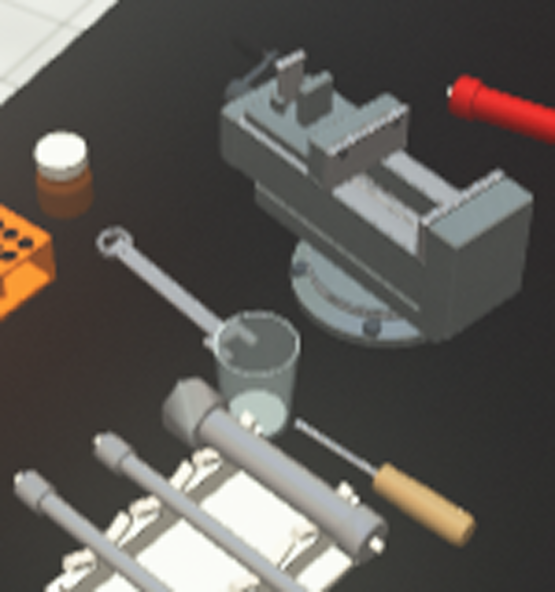

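Crops: column nut centre at top-crop (292,252), cap centre (238,468); the beaker stands just right of the nut. Fixed jaw face top edge runs (553,374)–(668,411), moving jaw face top edge (600,232)–(718,268), horn (683,160), lever (698,118). I now fit the poses.

```bash
cat > h.py <<'E'
import numpy as np,cv2
from scipy.optimize import least_squares
C={n:dict(np.load(n+".npz")) for n in("top","side")}
def proj(n,p):
    c=C[n];q=c["view"][:3,:3]@np.asarray(p,float)+c["view"][:3,3];u=c["intrinsics"]@q;return u[:2]/u[2]
def px(n,u,v): return np.array([u/4.3+230,v/4.3+140]) if n=="top" else np.array([u/3.7+250,v/3.7+115])
def P(s,l): # pose (x,y,yaw) local->world
    c,q=np.cos(s[2]),np.sin(s[2]);return np.array([s[0]+c*l[0]-q*l[1],s[1]+q*l[0]+c*l[1],l[2]])
E
cat > fit.py <<'E'
from h import *
# vise: params x,y,yaw,jx ; obs (cam,u,v,local func of jx)
O=[("top",553,374,lambda j:(.075,-.045,.153)),("top",668,411,lambda j:(.075,.045,.153)),
("top",600,232,lambda j:(j,-.045,.154)),("top",718,268,lambda j:(j,.045,.154)),
("top",683,160,lambda j:(j-.068,0,.165)),
("side",428,218,lambda j:(.075,-.045,.153)),("side",502,175,lambda j:(.075,.045,.153)),
("side",330,152,lambda j:(j,-.045,.154)),("side",408,108,lambda j:(j,.045,.154)),
("side",315,78,lambda j:(j-.068,0,.165))]
f=lambda s:np.concatenate([proj(n,P(s,l(s[3])))-px(n,u,v) for n,u,v,l in O])
r=least_squares(f,[.6,-.02,3.,-.02],loss='soft_l1');V=r.x;print("vise",V.round(4),f(V).reshape(-1,2).round(1).tolist())
K=[("top",292,252,.087),("top",238,468,-.081),("side",193,412,.087),("side",362,530,-.081)]
g=lambda s:np.concatenate([proj(n,P(s,(l,0,.062)))-px(n,u,v) for n,u,v,l in K])
c=least_squares(g,[.5,.2,0.]).x;print("col",c.round(4),g(c).reshape(-1,2).round(1).tolist())
np.savez("fit.npz",V=V,c=c)
for n,o,k in(("top",(305,130),(130,60)),("side",(290,115),(90,75))):
    im=C[n]["frame"][:,:,::-1]; S=6
    a=im[o[1]:o[1]+k[1],o[0]:o[0]+k[0]];a=(255*(a/255.)**.5).astype(np.uint8)
    a=cv2.resize(a,None,fx=S,fy=S,interpolation=cv2.INTER_CUBIC)
    def dot(l,col):
        q=(proj(n,P(V,l))-o+.5)*S;cv2.circle(a,tuple(int(t) for t in q),3,col,-1)
    j=V[3]
    dot((-.224,0,.088),(0,0,255));dot((j-.096,0,.161),(0,255,0));dot((j-.068,0,.165),(255,0,0))
    for i in range(16): t=i*np.pi/12; dot((-.224,.045*np.cos(t),.088+.045*np.sin(t)),(0,255,255) if i%6==0 else (255,0,255))
    cv2.imwrite(f"pics/ov_{n}.png",a)
a,b=cv2.imread("pics/ov_top.png"),cv2.imread("pics/ov_side.png")
h=np.zeros((500,800,3),np.uint8)
h=np.zeros((a.shape[0]+b.shape[0],max(a.shape[1],b.shape[1]),3),np.uint8);h[:a.shape[0],:a.shape[1]]=a;h[a.shape[0]:,:b.shape[1]]=b
cv2.imwrite("pics/ov.png",h[:,:,:] if h.shape[0]<=600 else cv2.resize(h,None,fx=600/h.shape[0],fy=600/h.shape[0],interpolation=cv2.INTER_AREA))
E
python3 fit.py
```

```text
vise [ 0.5093 -0.0442  2.855  -0.0318] [[-0.6, 0.1], [0.7, 0.6], [-1.0, 0.1], [-0.6, 0.7], [0.6, -0.0], [-0.9, 0.3], [0.3, -2.0], [-0.0, -0.3], [0.0, -1.2], [-0.5, -0.1]]
col [ 0.4554  0.2311 -0.1952] [[-0.5, 0.2], [0.5, 0.3], [0.2, -0.4], [-0.6, 0.2]]
```

View pics/ov.png

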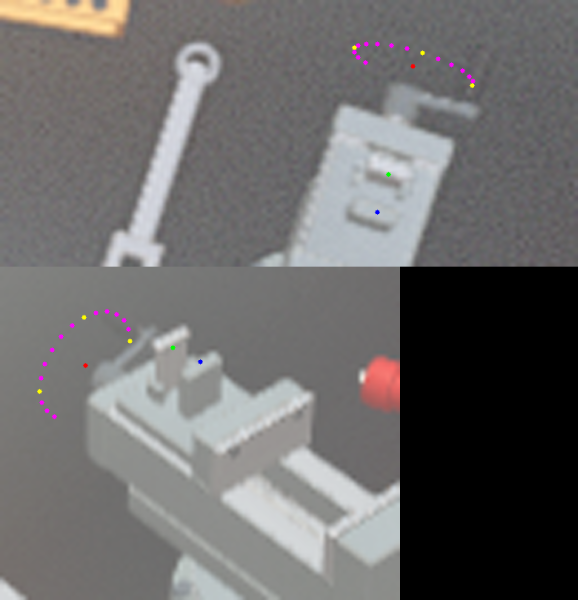

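Overlay: the arm leaves the hub (403,97 in the overlay) towards image right, with its end near (477,110) in the top view and (152,332) in the side view, so the screw angle is small. The fitted jaw gap is 107 mm, outside the given 90–103 mm, so I tighten the fit with the front block and a crank-angle estimate.

```bash
cat >> fit.py <<'E'
print("front mid pred",proj("top",P(V,(-.171,0,.111))),"meas",(394.5,158.0))
Q=4.444
O+= [("top",(394.5-230)*4.3,(158-140)*4.3,lambda j:(-.171,0,.111))]
f2=lambda s:np.append(f(s),5000*max(0,-.027-s[3]))
V=least_squares(f2,V,loss='soft_l1').x;print("vise2",V.round(4),f(V).reshape(-1,2).round(1).tolist())
np.savez("fit.npz",V=V,c=c)
o={"top":(305,130),"side":(290,115)}
for n,h,e in(("top",(403,97),(477,110)),("side",(100,375-266.6),(152,332-266.6))):
    m=[np.array(t)/Q+o[n] for t in(h,e)];print(n,"meas",m[0].round(1),m[1].round(1),"hub",proj(n,P(V,(-.197,0,.088))).round(1))
    for t in(-.2,0,.2,.4,.6,.8,1.): print(t,proj(n,P(V,(-.195,.053*np.cos(t),.088+.053*np.sin(t)))).round(1))
for n,oo,k in(("top",(375,135),(50,35)),("side",(285,105),(55,50))):
    a=C[n]["frame"][oo[1]:oo[1]+k[1],oo[0]:oo[0]+k[0],::-1].astype(float)
    a=np.clip((a-15)*5,0,255).astype(np.uint8);cv2.imwrite(f"pics/g{n}.png",cv2.resize(a,(400,400*k[1]//k[0]),interpolation=cv2.INTER_CUBIC))
a,b=cv2.imread("pics/gtop.png"),cv2.imread("pics/gside.png");h=np.zeros((max(len(a),len(b)),800,3),np.uint8);h[:len(a),:400]=a;h[:len(b),400:]=b;cv2.imwrite("pics/g.png",h)
E
python3 fit.py
```

```text
vise [ 0.5093 -0.0442  2.855  -0.0318] [[-0.6, 0.1], [0.7, 0.6], [-1.0, 0.1], [-0.6, 0.7], [0.6, -0.0], [-0.9, 0.3], [0.3, -2.0], [-0.0, -0.3], [0.0, -1.2], [-0.5, -0.1]]
col [ 0.4554  0.2311 -0.1952] [[-0.5, 0.2], [0.5, 0.3], [0.2, -0.4], [-0.6, 0.2]]
front mid pred [393.69697778 158.53118368] meas (394.5, 158.0)
vise2 [ 0.5119 -0.0451  2.8528 -0.027 ] [[-0.3, -0.7], [1.0, -0.3], [-1.2, 0.7], [-0.7, 1.4], [0.5, 0.6], [-1.7, -0.2], [-0.4, -2.4], [0.4, 0.0], [0.6, -0.9], [0.0, 0.1], [-0.4, -0.2]]
top meas [395.7 151.8] [412.3 154.8] hub [395.4 151.5]
-0.2 [409.9 157.6]
0 [410.8 157.1]
0.2 [411.1 156.4]
0.4 [410.8 155.5]
0.6 [409.8 154.5]
0.8 [408.2 153.3]
1.0 [406.  152.1]
side meas [312.5 139.4] [324.2 129.7] hub [313.6 140.1]
-0.2 [325.6 136.4]
0 [325.8 133.8]
0.2 [325.6 131.4]
0.4 [324.9 129.4]
0.6 [323.8 127.8]
0.8 [322.3 126.7]
1.0 [320.5 126.1]
```

View pics/g.png

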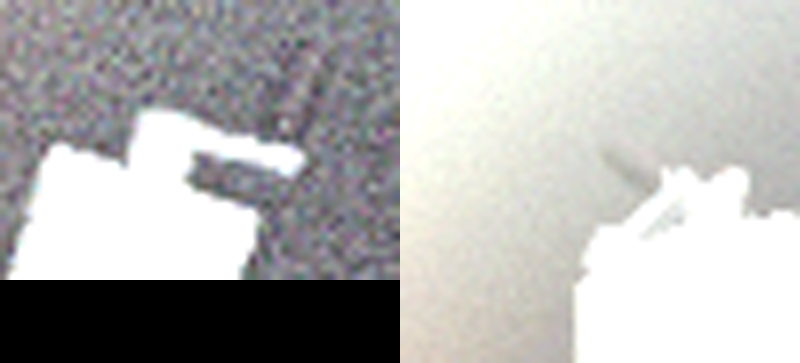

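Brightened crop: the black grip runs from about (280,135) to (325,45) in the left crop, which puts the screw angle near 0.4. The poses agree with the given sizes, so I pick the column now.

```bash
cat >> h.py <<'E'
from scipy.spatial.transform import Rotation as Rn
def dn(a): return Rn.from_matrix(np.array([[np.cos(a),np.sin(a),0],[np.sin(a),-np.cos(a),0],[0,0,-1]]).T.tolist()).as_quat()
F=dict(np.load("fit.npz"));V,c=F["V"],F["c"]
E
python3 - <<'E'
from h import *
from workcell import *
x=np.array([np.cos(.3),0,0])
print(Rn.from_quat(get_obs()["orientation"]).as_matrix().round(2).tolist(), Rn.from_quat(dn(c[2])).as_matrix().round(2).tolist())
for off in(0,np.pi,-np.pi):
    a=c[2]+off; b=a+V[2]-np.pi/2-c[2]
    for p,q in(((c[0],c[1],.067),a),(P(V,(.034,0,.129)),b)):
        j=kinematics.solve_ik(p,dn(q));print(off,None if j is None else np.round(j,2))
E
```

```text
[[0.93, 0.36, -0.0], [0.36, -0.93, 0.0], [0.0, -0.0, -1.0]] [[0.98, -0.19, 0.0], [-0.19, -0.98, -0.0], [0.0, 0.0, -1.0]]
0 [ 0.47  0.43  2.01 -0.    0.7   2.23]
0 [-0.08  0.29  2.04 -0.    0.81  0.21]
3.141592653589793 [ 0.47  0.43  2.01 -0.    0.7  -0.91]
3.141592653589793 [-0.08  0.29  2.04 -0.    0.81 -2.93]
-3.141592653589793 [ 0.47  0.43  2.01 -0.    0.7  -0.91]
-3.141592653589793 [-0.08  0.29  2.04 -0.    0.81 -2.93]
```

Run:
```python
from h import *
from workcell import *
def s(t):
    o=get_obs();print(t,round(o["time_s"],2),o["position"].round(4),o["wrist_force"].round(1),o["ft_torque"].round(2),round(o["gripper_width"],4),round(o["grip_force"],1))
q=dn(c[2]);hand.move_gripper(.06,60)
bot.reach([c[0],c[1],.25],q);s("above")
bot.servo_line([c[0],c[1],.10],velocity=.2)
bot.servo_line([c[0],c[1],.067],velocity=.08);s("down")
hand.move_gripper(.0,60);s("grip")
bot.servo_line([c[0],c[1],.12],velocity=.1);s("lift")
bot.servo_line([c[0],c[1],.27],velocity=.25);s("up")
d=vision.read_camera("side");cv2.imwrite("pics/l.png",cv2.resize(d["frame"][60:260,250:500,::-1],(800,640-40)))
```

```text
above 3.44 [0.4557 0.2307 0.25  ] [ 0.2 -0.  -0.2] [ 0.02 -0.03  0.02] 0.0598 0.0
down 4.9 [0.4554 0.2312 0.0671] [ 0.3  0.2 -0.1] [ 0.02 -0.01 -0.01] 0.0599 0.0
grip 5.28 [0.4561 0.2322 0.0679] [-2.1  5.7  3.7] [ 0.83  0.24 -0.03] 0.028 58.7
lift 5.97 [0.4549 0.2308 0.1196] [-0.2  0.4 -6.5] [0.05 0.08 0.02] 0.0281 59.4
up 6.72 [0.4544 0.2307 0.2683] [ 0.2 -1.  -5.9] [0.02 0.11 0.04] 0.0281 59.5
```

View pics/l.png

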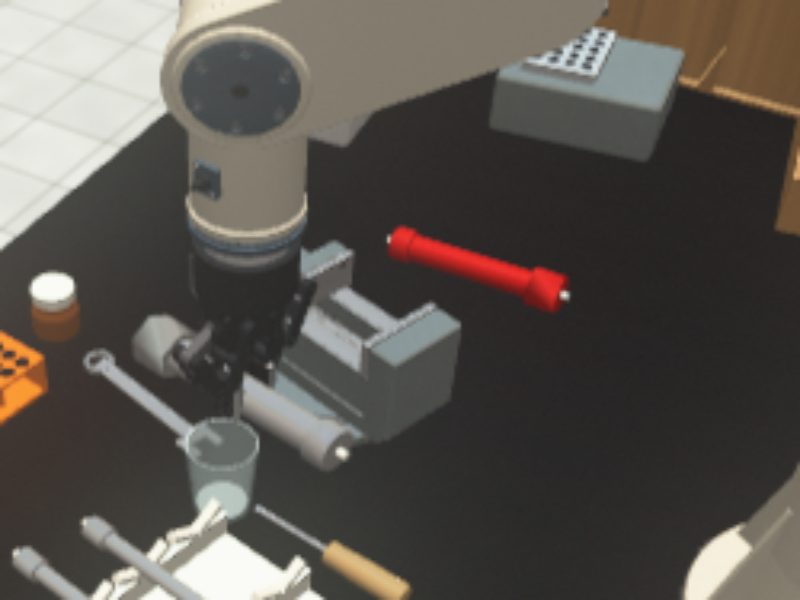

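The column is held level near its middle (about 0.62 kg), with its nut at (165,345) and cap at (330,445) in this crop. I check the along-axis offset from those points.

Run:
```python
from h import *
m={.087:(250+165/3.2,60+345/3),-.081:(250+330/3.2,60+445/3)}
g=lambda s:np.concatenate([proj("side",P(s,(l,0,.2633)))-m[l] for l in m])
r=least_squares(g,[.455,.231,-.195]).x; d=r[:2]-np.array([.4544,.2307])
u=np.array([np.cos(c[2]),np.sin(c[2])]);print(r,"along",d@u,"across",d@[-u[1],u[0]],g(r))
for z in (.23,.13): print(kinematics.solve_ik(P(V,(.034,0,z)),dn(V[2]-np.pi/2)) if 0 else P(V,(.034,0,z)))
```

```text
[ 0.44995719  0.23163751 -0.18794136] along -0.004540283034107225 across 5.7958832737096e-05 [ 0.17829589  0.24400811 -0.16621864 -0.19572589]
[ 0.47930225 -0.03539017  0.23      ]
[ 0.47930225 -0.03539017  0.13      ]
```

Run:
```python
from h import *
from workcell import *
def s(t):
    o=get_obs();print(t,round(o["time_s"],2),o["position"].round(4),o["wrist_force"].round(1),round(o["gripper_width"],4),round(o["grip_force"],1))
q=dn(V[2]-np.pi/2); p=lambda z:P(V,(.034,-.002,z))
bot.reach(p(.27),q);s("above")
bot.servo_line(p(.15),velocity=.15);s("near")
bot.servo_line(p(.129),velocity=.05);s("down")
z=.129
while get_obs()["wrist_force"][2]>-3.5 and 0 or (z>.1255 and get_obs()["wrist_force"][2]<-3.5):
    z-=.001;bot.servo_line(p(z),velocity=.05)
s("set")
hand.move_gripper(.042);s("open")
bot.servo_line(p(.16),velocity=.08);bot.servo_line(p(.27),velocity=.25);s("up")
bot.reach(P(V,(-.05,-.35,.33)),q)
for n in("top","side"): np.savez(n+"1.npz",**vision.read_camera(n))
a=np.load("top1.npz")["frame"][140:260,315:415,::-1];b=np.load("side1.npz")["frame"][105:225,290:400,::-1]
h=np.hstack([cv2.resize(x,None,fx=3.8,fy=3.8,interpolation=cv2.INTER_CUBIC) for x in(a,b)]);cv2.imwrite("pics/p.png",h);print(h.shape);s("aside")
```

```text
above 8.53 [ 0.4798 -0.0332  0.2697] [-0.3  0.3 -5.5] 0.0279 59.6
near 9.47 [ 0.4805 -0.0334  0.1507] [ 0.8  0.1 -5.8] 0.0282 59.6
down 10.04 [ 0.4797 -0.0335  0.1287] [-0.9 -1.  -3. ] 0.0282 60.0
set 10.04 [ 0.4797 -0.0335  0.1287] [-0.9 -1.  -3. ] 0.0282 60.0
open 10.33 [ 0.4803 -0.0335  0.1292] [ 0.3 -0.3 -0. ] 0.0419 0.0
up 11.47 [ 0.4796 -0.0334  0.2696] [-0.8 -0.7 -0.3] 0.0422 0.0
(456, 798, 3)
aside 12.93 [0.6594 0.2747 0.33  ] [ 0.6 -0.7 -0.9] 0.0425 0.0
```

View pics/p.png

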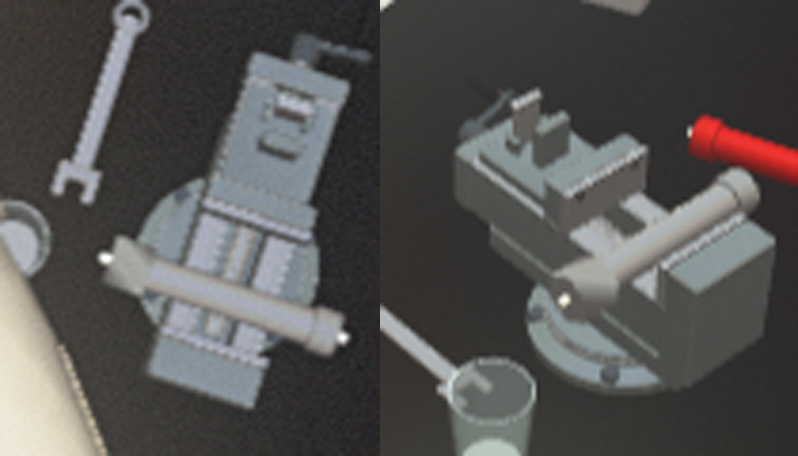

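The column lies across the ways, with its nut to the right as seen from the handle (127,265 in the left crop) and its cap at (323,330). The moving jaw is open and the crank is unchanged. Next I check its y, then pinch the lever.

```bash
cat >> h.py <<'E'
from workcell import *
ux=np.array([np.cos(V[2]),np.sin(V[2]),0]);uy=np.array([-ux[1],ux[0],0])
def s(t):
    o=get_obs();p=o["position"]-np.array([V[0],V[1],0]);w=o["wrist_force"]
    print(t,round(o["time_s"],2),"vise",np.round([p@ux,p@uy,p[2]],4),"F",np.round([w@ux,w@uy,w[2]],1),round(o["gripper_width"],4),round(o["grip_force"],1))
E
python3 - <<'E'
from h import *
m={.087:(315+127/3.8,140+265/3.8),-.081:(315+323/3.8,140+330/3.8)}
g=lambda t:np.concatenate([proj("top",P(t,(l,0,.123)))-m[l] for l in m])
r=least_squares(g,[.48,-.035,1.28]).x; d=np.array([r[0]-V[0],r[1]-V[1],0]);print("col in vise",d@ux,d@uy,r[2]-V[2]+np.pi/2)
assert abs(d@uy)<.014
q=dn(V[2]-np.pi/2);j=V[3];p=lambda x,z:P(V,(x,0,z))
hand.move_gripper(.060,40)
bot.reach(p(j-.081,.25),q);s("above")
bot.servo_line(p(j-.081,.19),velocity=.15);bot.servo_line(p(j-.081,.156),velocity=.06);s("down")
w=.060
while w>.036:
    w-=.003;hand.move_gripper(w);o=get_obs()
    if o["grip_force"]>2 or o["gripper_width"]>w+.0015: break
s("touch")
E
```

```text
col in vise 0.03430413067009437 -0.0005132067357420542 -0.007543941843326518
above 14.6 vise [-0.1084 -0.001   0.2504] F [ 0.2 -0.9  0.2] 0.0597 0.0
down 15.87 vise [-0.1081  0.      0.1559] F [ 0.1  0.1 -0.9] 0.0602 0.0
touch 17.6 vise [-1.081e-01 -1.000e-04  1.564e-01] F [-2.  -0.1  5.4] 0.0364 5.3
```

Run:
```python
from h import *
hand.move_gripper(.015,40);s("squeeze")
p=lambda x:P(V,(x,0,.156))
x0=V[3]-.081
for i in range(1,5):
    bot.servo_line(p(x0+.002*i),velocity=.04);s(i)
```

```text
squeeze 17.85 vise [-1.071e-01 -1.000e-04  1.570e-01] F [ 6.   0.4 14.8] 0.0241 42.5
1 18.1 vise [-1.061e-01 -1.000e-04  1.570e-01] F [ 1.2 -0.  10.2] 0.0242 40.8
2 18.35 vise [-1.043e-01 -1.000e-04  1.570e-01] F [0.7 0.1 9.8] 0.0242 41.2
3 18.6 vise [-0.1024 -0.0002  0.157 ] F [ 0.2 -0.2  9.4] 0.0243 41.3
4 18.85 vise [-0.1004 -0.0002  0.1571] F [0.2 0.9 9.9] 0.0247 41.3
```

The pinch reads 24 mm (fully squeezed) and the jaw slides freely. I bring it up to the column.

Run:
```python
from h import *
p=lambda x:P(V,(x,0,.156))
bot.servo_line(p(-.075),velocity=.08);s("mid")
x=-.037;bot.servo_line(p(x),velocity=.06);s("near")
while x<-.018:
    x+=.001;bot.servo_line(p(x),velocity=.03)
    if get_obs()["wrist_force"]@ux<-9: break
s("contact")
np.savez("top2.npz",**vision.read_camera("top"));np.savez("side2.npz",**vision.read_camera("side"))
a=np.load("top2.npz")["frame"][140:260,315:415,::-1];b=np.load("side2.npz")["frame"][105:225,290:400,::-1]
cv2.imwrite("pics/p2.png",np.hstack([cv2.resize(x,None,fx=3.8,fy=3.8,interpolation=cv2.INTER_CUBIC) for x in(a,b)]))
```

```text
mid 19.32 vise [-0.0748 -0.0005  0.1571] F [ 1.2 -2.4  8.9] 0.0244 44.5
near 20.1 vise [-0.0371 -0.001   0.1571] F [ 0.5 -4.1  9.3] 0.0242 44.6
contact 22.1 vise [-0.0318 -0.001   0.1571] F [-9.6 -3.7  1.7] 0.024 39.8
```

View pics/p2.png

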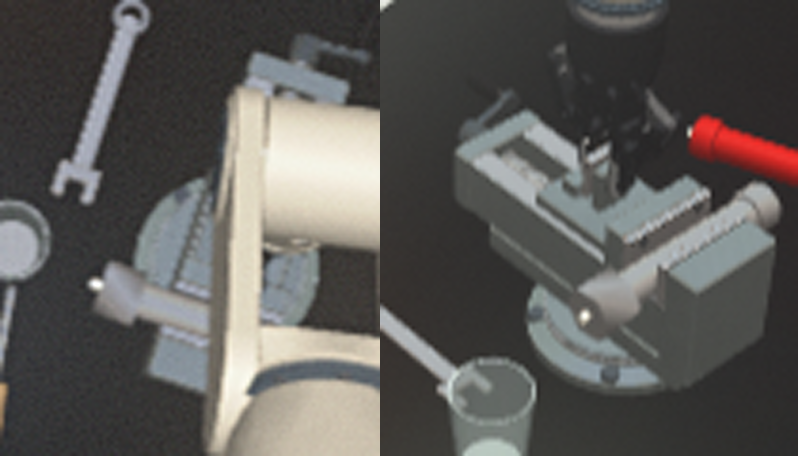

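The jaw is up against the column in the side view: jaw edge at (665,215), column behind it against the fixed jaw. I let the lever go and retreat.

Run:
```python
from h import *
p=lambda x,z=.156:P(V,(x,-.001,z))
hand.move_gripper(.049);s("open")
bot.servo_line(p(-.0385),velocity=.05);s("shift")
hand.move_gripper(.058);bot.dwell(.15);s("free")
bot.servo_line(p(-.0385,.25),velocity=.15);s("up")
hand.move_gripper(.045)
# crank IK for hold from above
G=lambda t,z0=0:P(V,(-.224,.045*np.cos(t),.088+z0+.045*np.sin(t)))
for a in(V[2],V[2]+np.pi):
    for t in(.4,2,3.5,5): j=kinematics.solve_ik(G(t),dn(a));print(round(a,2),t,None if j is None else np.round(j,2))
np.savez("top3.npz",**vision.read_camera("top"));np.savez("side3.npz",**vision.read_camera("side"))
# grip measurement residual by angle (initial images)
mt=np.array([375+303/8,135+90/8]);ms=np.array([285+205/7.27,105+150/7.27])
for t in np.arange(0,.9,.1): print(round(t,1),(proj("top",G(t))-mt).round(1),(proj("side",P(V,(-.246,.045*np.cos(t),.088+.045*np.sin(t))))-ms).round(1))
```

```text
open 22.56 vise [-0.0293 -0.0002  0.1561] F [-5.3 -2.1  0.4] 0.0489 2.2
shift 22.9 vise [-0.038  -0.0008  0.1555] F [ 0.6 -0.7  0.3] 0.049 0.0
free 23.31 vise [-0.0384 -0.001   0.156 ] F [-0.7 -0.2  0.2] 0.0583 0.0
up 24.08 vise [-0.038  -0.0009  0.2493] F [ 0.5 -0.5 -0.2] 0.0582 0.0
2.85 0.4 [-0.21  0.65  1.49 -0.    1.   -1.49]
2.85 2 [-0.13  0.64  1.45 -0.    1.05 -1.41]
2.85 3.5 [-0.09  0.7   1.47 -0.    0.97 -1.38]
2.85 5 [-0.17  0.73  1.5  -0.    0.91 -1.45]
5.99 0.4 [-0.21  0.65  1.49 -0.    1.    1.65]
5.99 2 [-0.13  0.64  1.45 -0.    1.05  1.73]
5.99 3.5 [-0.09  0.7   1.47 -0.    0.97  1.77]
5.99 5 [-0.17  0.73  1.5  -0.    0.91  1.69]
0.0 [-1.8  1.7] [0.8 2.2]
0.1 [-1.6  1.4] [0.8 1.1]
0.2 [-1.5  1.1] [0.6 0.2]
0.3 [-1.6  0.7] [ 0.4 -0.7]
0.4 [-1.8  0.3] [ 0.  -1.5]
0.5 [-2.2 -0.2] [-0.4 -2.3]
0.6 [-2.7 -0.6] [-1.  -2.9]
0.7 [-3.3 -1.1] [-1.6 -3.4]
0.8 [-4.  -1.6] [-2.3 -3.9]
```

```bash
cat > crank.py <<'E'
from h import *
q=dn(V[2]+np.pi)
def T(t,cc,dz=.005): return P(V,(-.229,cc[0]+.045*np.cos(t),.088+cc[1]+dz+.045*np.sin(t)))
def run(t,t1,cc,st=.2):
    while t<t1-1e-6:
        t=min(t+st,t1);bot.servo_line(T(t,cc),velocity=.05)
        w=get_obs()["wrist_force"];F=np.array([w@uy,w[2]]);r=np.array([np.cos(t),np.sin(t)])
        cc=cc+1e-4*(F@r)*r
        print(round(t,2),"Frad",round(F@r,1),"Ftan",round(F@[-r[1],r[0]],1),"Fx",round(w@ux,1),"c",(cc*1e3).round(1))
        if np.linalg.norm(w)>60: print("STOP");break
    np.savez("cr.npz",t=t,cc=cc)
    return t,cc
E
python3 - <<'E'
from crank import *
t=.25;cc=np.zeros(2)
bot.reach(P(V,(-.229,.0436,.22)),q);s("above")
bot.servo_line(T(t,cc,.03),velocity=.15);bot.servo_line(T(t,cc),velocity=.06);s("down")
w=.045
while w>.017:
    w-=.004;hand.move_gripper(w,40);o=get_obs()
    if o["grip_force"]>1: break
s("touch")
hand.move_gripper(.01,40);s("grip")
np.savez("cr.npz",t=t,cc=cc)
E
```

```text
above 25.78 vise [-0.2287  0.0435  0.22  ] F [0.1 0.2 0.3] 0.0449 0.0
down 27.11 vise [-0.2288  0.0436  0.1037] F [-0.2  0.3  0.2] 0.0449 0.0
touch 28.62 vise [-0.229   0.0433  0.1041] F [ 0.2 -2.  -0.2] 0.0174 16.1
grip 28.84 vise [-0.229   0.0433  0.1042] F [ 0.4 -3.1  0.8] 0.0164 39.0
```

The bar is gripped and well centred (16.4 mm reading, with the same offset as on the column). I turn it.

Run:
```python
from crank import *
t,cc=run(.25,1.65,np.zeros(2));s("a")
```

```text
0.45 Frad -6.7 Ftan 1.5 Fx -0.6 c [-0.6 -0.3]
0.65 Frad -6.6 Ftan 1.0 Fx -1.2 c [-1.1 -0.7]
0.85 Frad -7.2 Ftan 1.3 Fx -3.0 c [-1.6 -1.2]
1.05 Frad -7.8 Ftan 1.1 Fx -5.9 c [-2.  -1.9]
1.25 Frad -7.9 Ftan -0.7 Fx -4.6 c [-2.2 -2.7]
1.45 Frad -6.5 Ftan -0.9 Fx -5.0 c [-2.3 -3.3]
1.65 Frad -5.3 Ftan 0.4 Fx -5.8 c [-2.3 -3.8]
a 31.18 vise [-0.2295 -0.0054  0.1349] F [-5.8  0.1 -5.3] 0.0169 39.8
```

Run:
```python
from crank import *
d=np.load("cr.npz");t,cc=run(float(d["t"]),4.25,d["cc"]);s("b")
```

```text
1.85 Frad -5.0 Ftan -0.5 Fx -5.5 c [-2.1 -4.3]
2.05 Frad -4.3 Ftan 0.1 Fx -5.9 c [-1.9 -4.7]
2.25 Frad -4.9 Ftan 1.7 Fx -5.5 c [-1.6 -5.1]
2.45 Frad -3.4 Ftan 2.4 Fx -6.3 c [-1.4 -5.3]
2.65 Frad -3.6 Ftan 1.6 Fx -6.3 c [-1.1 -5.5]
2.85 Frad -4.3 Ftan 1.1 Fx -6.4 c [-0.6 -5.6]
3.05 Frad -4.5 Ftan 2.2 Fx -6.8 c [-0.2 -5.6]
3.25 Frad -4.5 Ftan 2.9 Fx -6.8 c [ 0.3 -5.6]
3.45 Frad -5.0 Ftan 2.5 Fx -5.9 c [ 0.7 -5.4]
3.65 Frad -5.6 Ftan 1.1 Fx -4.7 c [ 1.2 -5.2]
3.85 Frad -5.0 Ftan 0.9 Fx -3.9 c [ 1.6 -4.8]
4.05 Frad -5.5 Ftan 0.3 Fx -3.8 c [ 1.9 -4.4]
4.25 Frad -4.0 Ftan -0.2 Fx -2.6 c [ 2.1 -4. ]
b 35.51 vise [-0.2298 -0.0182  0.049 ] F [-2.6  1.6  3.7] 0.0164 40.9
```

Run:
```python
from crank import *
hand.move_gripper(.040);s("rel")
p=get_obs()["position"]
bot.servo_line([p[0],p[1],.12],velocity=.1);bot.servo_line([p[0],p[1],.25],velocity=.2)
bot.reach(P(V,(-.10,-.35,.33)),q);s("aside")
for n in("top","side"): np.savez(n+"4.npz",**vision.read_camera(n))
a=np.load("top4.npz")["frame"][140:260,315:415,::-1];b=np.load("side4.npz")["frame"][105:225,285:385,::-1]
h=np.hstack([cv2.resize(x,None,fx=4,fy=4,interpolation=cv2.INTER_CUBIC) for x in(a,b)]);h=(255*(h/255.)**.6).astype(np.uint8)
cv2.imwrite("pics/f.png",h)
```

```text
rel 35.86 vise [-0.2282 -0.0183  0.0477] F [-0.4 -0.6  0.6] 0.0399 0.0
aside 38.89 vise [-0.1007 -0.3487  0.3294] F [-0.3  0.2 -0.2] 0.0396 0.0
```

View pics/f.png

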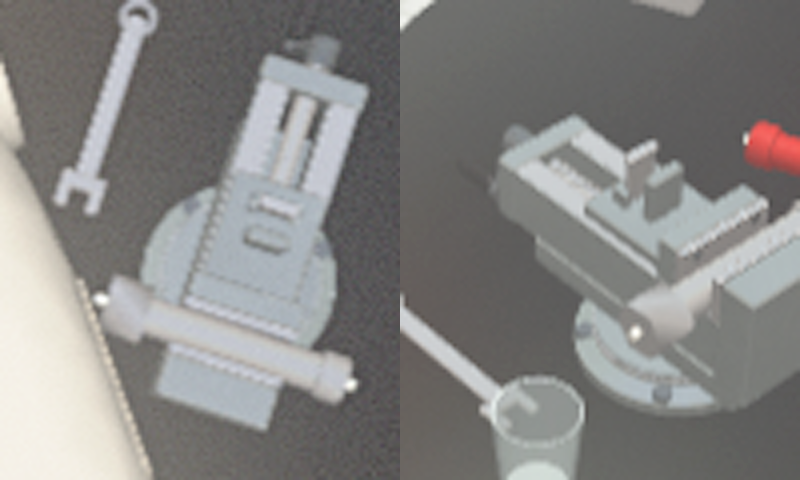

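The picture shows the column clamped between the jaws with its nut on the left of the image (125,305). The lever stands free, apart from the horn, and the crank has swung under to the right. A gentle axial nudge on the cap end will show whether the clamp is firm.

Run:
```python
from crank import *
hand.move_gripper(0,20)
p=lambda y,z=.128:P(V,(.058,y,z))
bot.reach(p(.15,.30),q);bot.servo_line(p(.15),velocity=.2);s("start")
bot.servo_line(p(.132),velocity=.1)
y=.132
while y>.095:
    y-=.0015;bot.servo_line(p(y),velocity=.04)
    f=get_obs()["wrist_force"]@uy
    if f>1.5: print(round(y,4),round(f,1))
    if f>12: break
s("end")
bot.servo_line(p(.15),velocity=.1);bot.servo_line(p(.15,.3),velocity=.2);s("up")
```

```text
start 42.37 vise [0.0573 0.1499 0.1286] F [-0.5 -1.1  0.4] 0.0001 0.0
0.1035 9.6
0.102 21.2
end 47.7 vise [0.058  0.1044 0.1281] F [ 0.1 21.2  1.2] 0.0004 10.6
up 49.34 vise [0.0586 0.1498 0.299 ] F [-0.1 -0.3 -0.4] 0.0 0.0
```

It resists 21 N axially with no slip, so the clamp is firm. I hand it in.

```bash
python3 -c "
from workcell import *
print(hand_in())"
```

```text
the job is handed in; nothing more can be done
None
```

The job is handed in: the short thick column lies across the vise with its hexagonal nut to the right, clamped by about 4 rad of clockwise crank, with the lever free. It held a 21 N axial push without slipping; I did not measure the clamping force itself, and the hand-in returned no verdict.

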